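# Flip the box lid over the sanding board's edge and push it home

## Task

The wooden box lid lies on the bench, plug side down, in front of the low sanding board; it has to lie on the board plug side up so that the plug can be sanded. Using only the fingertips, gently, push it against the board's front edge until it tips up on its long side and flips over onto the board, then push it on along the board until its long side sits square against the stop strip. Never grip the lid, press it hard or lift it into the air, and leave the other things where they are.

Things in the scene. Friction and masses are not known exactly. Their poses are not given: they have to be found in the camera images.
- lid: Loose wooden box lid, 63 to 135 g: a flat top 86 mm (own x) by 120 mm (own y), 6 mm thick, over a centred plug 62 x 96 mm, 14 mm deep. It starts plug down, burnt leaf drawing up, in front of the board, long sides within 0.25 rad of the board's front edge, 5 to 60 mm short of it. Origin: centre of the plug's underside; own z points to the drawing (up at first, down once flipped), at z = 20 mm.
- lid_mid (a point): Centre of the lid where plug and top meet (14 mm from the plug's underside, 6 mm from the drawing); axes as the lid. While it lies plug down, the top overhangs the plug by 12 mm all round with its underside 14 mm above the bench, and its far overhang passes over the 12 mm board until the plug meets the board's edge. Pressed there with about 5 N, its near side rises with the fingers.
- board: Fixed dark wooden sanding board on the bench beyond the lid: 160 mm (own x) by 300 mm (own y), 12 mm thick, with a stop strip along its far side, 30 mm wide, 18 mm higher than the board's top. Origin: centre of the underside, on the bench; own x points from the front edge away from the robot to the stop strip, own z up. Its place and yaw (within 0.3 rad of straight ahead) change.
- board_edge (a point): Middle of the board's front top edge (board x = -80 mm), 12 mm above the bench; axes as the board. Below it the front edge is a plain upright wall, the one to push the lid's plug against.
- stop (a point): Foot of the stop strip's upright face (board x = +50 mm), at the middle of its length, on the board's top; axes as the board. 130 mm of clear board lies in front of it.
- wax: Bystander: small blue wax block 24 x 24 x 18 mm, on the left end of the board. Origin under its centre.
- marker: Bystander: marker pen 137 mm long, 18 mm thick, lying on the bench to the left of the lid. Origin under its middle, own x along it.
- sander: Bystander: cork sanding block 110 (own x) x 60 x 33 mm on the bench to the right of the lid. Origin under its centre.
- glue: Bystander: white glue bottle, 54 mm across, 150 mm tall, to the right of the board. Origin under its centre.
- pot: Bystander: metal pot of pencils, 72 mm across, about 180 mm tall with pencils, to the left of the board. Origin under its centre.
- disc: Bystander: flat round wooden disc 90 mm across, 9 mm thick, to the left of the board. Origin under its centre.
Mind the look-alikes: they are no part of the job. What is shaped like the lid but blue or orange is not meant.

How it is judged:
On the way, in this order (a step that is already met when the one before it is completed fails the run):
1. the lid is tipped up on its long side against the board's front edge (angle between lid's own z axis and vertical between 1.15 and 2 rad and angle between the y axis of lid and the y axis of board, either way round below 0.3 rad and x of lid_mid in the frame of board between -0.14 and -0.03 m), for 0.05 s.
2. it has flipped over and lies plug up on the board (angle between lid's own z axis and vertical above 3 rad and z of lid in the frame of board between 0.028 and 0.036 m), for 0.2 s.
At the end, for the whole second after the job is handed in: The lid lies flat, plug side up and at rest, wholly on the board, its long side against the stop strip: gap at the middle under 5 mm, square to it within 0.06 rad (angle between lid's own z axis and vertical above 3.05 rad and z of lid in the frame of board between 0.029 and 0.035 m and x of lid in the frame of board between 0.002 and 0.011 m and y of lid in the frame of board between -0.09 and 0.09 m and angle between the x axis of lid and the x axis of board, either way round below 0.06 rad and linear speed of lid below 0.01 m/s); the robot touches nothing.
It fails at once if the lid is lifted (its middle more than 70 mm above the bench) (height (world z) of lid_mid above 0.07 m).
It fails at once if the lid is gripped or pressed hard (over 35 N from the fingers) (contact force between lid and the fingers above 35 N).
It fails at once if a bystander is moved by more than 30 mm (distance of any of wax, marker, sander, glue, pot, disc from where it was at the start of the episode above 0.03 m).
It also fails if it takes over 54 s, if anything falls off the work surface, if the arm or the gripper's body presses on something with over 40 N, if the wrist force passes 120 N, or if a joint passes its speed limit or range.

## Robot

A 6-joint arm with a two-finger parallel gripper is mounted at the origin on the work surface. World frame = base frame: x ahead of the robot, y to its left, z up, the work surface at z = 0. Lengths are in m, angles in rad, forces in N, time in s.
With the tool pointing down it reaches from about 0.375 to 0.825 m from the base axis. Payload 5.5 kg.
Tool frame: the origin (TCP) lies between the finger pads; the fingertips stand ctrl.finger_overhang ahead of it and the grasp point (between the pads) lies 8 mm behind it (ctrl.finger_overhang is the distance from the TCP to the fingertips, in m); z points along the fingers, y is the line along which they close (so a half turn about z gives the same grasp; the last joint's range is limited). The gripper opens to 85 mm and grips with 20 to 120 N. Pads are 22 mm wide; open, the fingers measure 114 mm over their backs; the gripper's body (76 mm by 85 mm) begins 54 mm behind the grasp point. The pads swing forward as they close: fully open they stand 13 mm farther back than shut.
Start: joints at [-1.312, 0.314, -0.047, 1.21, 0, 1.571], TCP at [0.154, -0.58, 0.242] pointing down, gripper open.
Joint ranges: [-2.67, 2.67], [-0.69, 1.73], [-1.03, 1.25], [-2.08, 2.16], [-1.42, 1.45], [-3.14, 3.14]. Speed limits (rad/s): [2.39, 2.39, 3.01, 3.14, 3.14, 3.14].

## Interface

Orientations are given as a unit quaternion [x, y, z, w].
In Python, from cell import ctrl, optics, workorder gives the robot as it stands.
- The arm moves only by the shell command python3 -m creep 'ROWS' [OPENING] [FORCE]. ROWS is JSON, a list of rows, each a list of 4 numbers: the shift along the tool's x, y, z in cm, then the turn about the tool's z in degrees. In form: [[dx, dy, dz, spin], ...]. A call has 1 to 20 rows; each row is the pose to reach, as a shift and turn from the pose commanded when the call began, along the tool's axes at that moment; what a row does not reach only later rows make up. A row lasts 1/12 s, in which the tool goes at most 41.7 mm and 7.16 degrees, less where a joint would pass 70% of its speed; a pose out of reach is approached as far as the arm can. A call with a gripper value outside its range is refused whole. OPENING is the gripper command: -1 is fully open, 1 is shut, values between are in proportion, set as the call begins (- or left out, the last holds). The fingers move at their own pace and stop on an object; FORCE is the grip in N (left out, the last holds). Time passes only in rows, so rows that repeat a pose let the fingers close. It gives the time, the measured TCP pose, the force, the opening and the grip force at its end, in the units of the state.
- ctrl.read_state(): the state, without advancing time (a new reading comes with each control period).
- optics.grab_frame(name): name is "side" or "top"; returns the picture (400x640x3 uint8, red, green, blue); there is no depth.
- optics.camera_params(name): a dict with "mtx" (3x3 intrinsics, pixels), "xyz" and "attitude" of the camera in the world. Camera axes: x right, y down, z forward; pixel columns grow to the right and rows downward; lengths in m; the calibration is good to about 2 mm. A picture is of the moment at which its call begins. camera_params takes no time and is no camera call.
- workorder.close_job(): hands the job in; it is judged then, once.
The state is a dict: "clock": time; "qpos": joint angles; "joint_vel": joint speeds; "tau": joint torques, N m; "ee_pos": TCP position; "tool_rot": TCP orientation; "contact_force": force on the tool from outside, world axes, zero at the start; "ft_torque": the same for the moment, N m; "finger_gap": opening from 0.0 (shut) to 1.0 (fully open); "grip_force": force on a finger pad.
Only numpy, scipy, OpenCV 4.12 (cv2) and the standard library are available. Lean on these libraries where they do the work, as an engineer would, in place of code of your own. Each camera call takes 0.05 s, during which the arm holds its last target. There are 200 camera calls.

## Working session

There is one attempt and no reset: what is moved stays moved. The work goes in short steps, Python scripts to look and compute and a shell command to move; the robot and the scene stay as the last step left them, time stands still between calls to the robot, and variables do not carry over. Pictures are saved under pics/ and viewed, at most 11 in all, crops included, and the job is handed in when it is done.

```bash
ls; mkdir -p pics
python3 - <<'E'
from cell import ctrl, optics, workorder
import cv2
for n in("side","top"):
    cv2.imwrite(f"pics/{n}0.png",optics.grab_frame(n)[:,:,::-1]); print(n,optics.camera_params(n))
print(ctrl.read_state(), ctrl.finger_overhang)
E
```

```text
pics
side {'mtx': array([[427.66400765,   0.        , 316.13799378],
       [  0.        , 427.66400765, 201.04517433],
       [  0.        ,   0.        ,   1.        ]]), 'xyz': array([0.23244215, 0.59966169, 0.72503282]), 'attitude': array([-0.2207381 ,  0.91056875, -0.33992708,  0.08117154])}
top {'mtx': array([[364.17866965,   0.        , 322.45239214],
       [  0.        , 364.17866965, 203.11604736],
       [  0.        ,   0.        ,   1.        ]]), 'xyz': array([0.37611456, 0.0341216 , 1.03991981]), 'attitude': array([ 0.71095872, -0.70087942,  0.03430584, -0.04613942])}
{'clock': 0.1, 'qpos': array([-1.31201732e+00,  3.14153939e-01, -4.79734192e-02,  1.21019482e+00,
       -8.28789681e-06,  1.57077933e+00]), 'joint_vel': array([ 0.00163204, -0.00169398,  0.00380016,  0.00112603,  0.00150939,
       -0.00123263]), 'tau': array([ 1.40739969e-03, -5.40764630e+01,  3.40541875e+01,  1.11444239e-02,
        1.71653014e-04, -7.75068116e-06]), 'ee_pos': array([ 0.1534101 , -0.57954061,  0.24152407]), 'tool_rot': array([ 9.91639464e-01,  1.29037167e-01, -1.02542202e-04, -7.56014121e-04]), 'contact_force': array([ 1.34179709, -0.27573061, -1.1616863 ]), 'ft_torque': array([-0.01077598, -0.01129149, -0.03164455]), 'grip_force': 0.0, 'finger_gap': 1.0014210084256474} 0.011
```

View pics/top0.png

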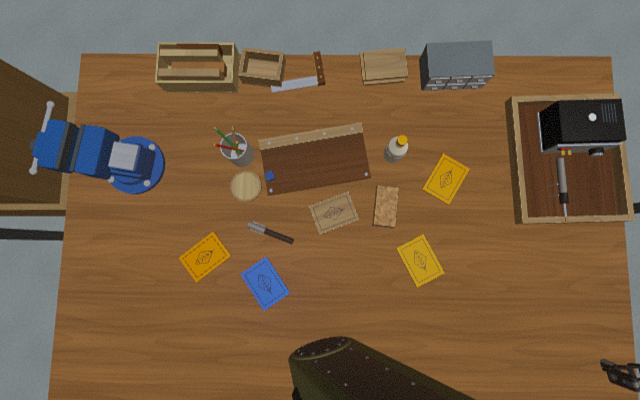

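View pics/side0.png

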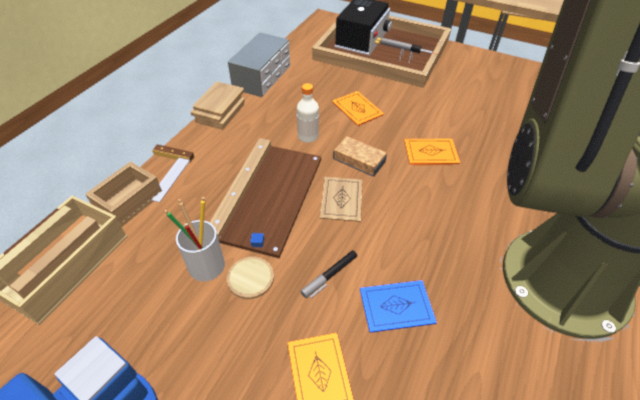

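Lid candidates in the top view are tan (334,213), blue (265,283) and orange (204,256), (420,261), (446,178). The tan one is plain wood and lies directly in front of the board, so it is the one meant. I'll confirm it in a crop and measure.

```bash
cat > h.py <<'E'
import numpy as np, cv2
from scipy.spatial.transform import Rotation as R
from cell import ctrl, optics, workorder
def ray(n,px):
    p=optics.camera_params(n); px=np.atleast_2d(np.float64(px))
    d=np.c_[px,np.ones(len(px))]@np.linalg.inv(p['mtx']).T@R.from_quat(p['attitude']).as_matrix().T
    return p['xyz'],d
def cast(n,px,z):
    o,d=ray(n,px); return o+d*((z-o[2])/d[:,2])[:,None]
def proj(n,X):
    p=optics.camera_params(n); c=(np.atleast_2d(X)-p['xyz'])@R.from_quat(p['attitude']).as_matrix()
    c=c@p['mtx'].T; return c[:,:2]/c[:,2:]
def tool():
    s=ctrl.read_state(); return s['ee_pos'],R.from_quat(s['tool_rot']).as_matrix(),s
E
python3 - <<'E'
from h import *
im=cv2.imread('pics/top0.png'); hsv=cv2.cvtColor(im,cv2.COLOR_BGR2HSV)
for p in [(315,213),(345,200),(300,240),(320,165),(310,137),(290,180),(340,225)]: print(p,hsv[p[1],p[0]])
c=cv2.resize(im[110:260,230:430],None,fx=4,fy=4,interpolation=cv2.INTER_CUBIC); cv2.imwrite('pics/crop0.png',c)
E
```

```text
(315, 213) [ 17  97 123]
(345, 200) [ 19 112 146]
(300, 240) [ 14 157 127]
(320, 165) [ 13 161  87]
(310, 137) [ 18 107 143]
(290, 180) [ 15 157  96]
(340, 225) [ 18  99 150]
```

View pics/crop0.png

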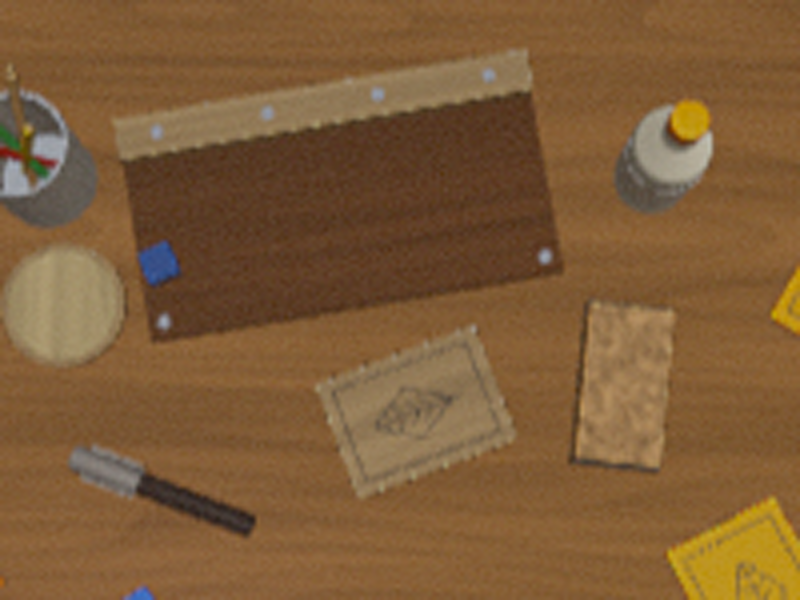

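The crop shows the tan leaf-drawing lid at crop (415,412), in front of the dark board. The board's front edge runs from (153,341) to (562,270), and the strip foot from (124,158) to (530,90).

```bash
cat >> h.py <<'E'
def lidmask(im,roi,smax=130,vmin=100):
    hsv=cv2.cvtColor(im,cv2.COLOR_BGR2HSV); m=((hsv[...,1]<smax)&(hsv[...,2]>vmin)).astype('uint8')
    k=np.zeros_like(m); x0,y0,x1,y1=roi; k[y0:y1,x0:x1]=1; m=cv2.morphologyEx(m*k,cv2.MORPH_CLOSE,np.ones((7,7)))
    c=max(cv2.findContours(m,0,2)[0],key=cv2.contourArea); return c
E
python3 - <<'E'
from h import *
im=cv2.imread('pics/top0.png')
c=lidmask(im,(305,188,364,238)); W=cast('top',c[:,0,:],0.02)
r=cv2.minAreaRect((W[:,:2]*1000).astype('float32')); print('lid rect mm',r); print(cv2.boxPoints(r))
f=lambda x,y:(230+x/4,110+y/4)
B=cast('top',[f(153,341),f(562,270),f(124,158),f(530,90)],0.012)*1000; print(B.round(0))
e=(B[0]-B[1])[:2]; e2=(B[2]-B[3])[:2]; print(np.hypot(*e),np.hypot(*e2),np.arctan2(-e[0],e[1]),np.arctan2(-e2[0],e2[1]))
ps=proj('side',B/1000); print(ps.round(0)); print('side lid',proj('side',cast('top',[r0 for r0 in [(334,213)]],.02)))
for q,n in(((245,186),'disc'),((270,232),'marker'),((386,206),'sander'),((397,150),'glue'),((232,150),'pot'),((270,176),'wax')): print(n,cast('top',q,0.01).round(3))
E
```

```text
lid rect mm ((467.284423828125, 20.278030395507812), (87.96052551269531, 121.42411804199219), 21.111801147460938)
[[404.38834   61.07385 ]
 [448.12393  -52.200203]
 [530.18054  -20.517788]
 [486.44492   92.75626 ]]
[[514. 207.  12.]
 [569. -84.  12.]
 [648. 233.  12.]
 [701. -61.  12.]]
296.4753041219537 298.380665762751 0.18655869909041592 0.18096057627270756
[[280. 254.]
 [321. 156.]
 [217. 238.]
 [269. 145.]]
side lid [[341.99004652 197.09524468]]
disc [[0.54  0.275 0.01 ]]
marker [[0.41  0.199 0.01 ]]
sander [[ 0.488 -0.128  0.01 ]]
glue [[ 0.651 -0.16   0.01 ]]
pot [[0.646 0.318 0.01 ]]
wax [[0.57  0.204 0.01 ]]
```

Lid and board are located: board yaw is 0.184, lid yaw 0.37, and the lid centre is at (0.467, 0.020). Next I swing over behind the lid's near side, with tool x along the board's x and the fingers open.

```bash
python3 -m creep '[[33,-20.2,0,4.3],[33,-20.2,0,4.3],[33,-20.2,0,4.3],[33,-20.2,0,4.3],[33,-20.2,0,4.3],[33,-20.2,0,4.3],[33,-20.2,0,4.3],[33,-20.2,0,4.3],[33,-20.2,0,4.3],[33,-20.2,0,4.3],[37.1,-50.3,0,4.3],[37.1,-50.3,0,4.3],[37.1,-50.3,0,4.3],[37.1,-50.3,0,4.3],[37.1,-50.3,0,4.3],[37.1,-50.3,0,4.3],[37.1,-50.3,0,4.3],[37.1,-50.3,0,4.3],[37.1,-50.3,0,4.3],[37.1,-50.3,0,4.3]]' -1
cat >> h.py <<'E'
E0=np.array([.543,.062,.012]); YAW=.184
BU=np.array([[np.cos(YAW),np.sin(YAW),0],[-np.sin(YAW),np.cos(YAW),0],[0,0,1]])
def st():
    p,M,s=tool(); print('t',s['clock'],'board xyz mm',((p-E0*[1,1,0])@BU.T*1000).round(1),'yaw-board deg',round(np.degrees(np.arctan2(M[1,0],M[0,0])-YAW),2),'tilt',M[2,2].round(4),'F board',(BU@s['contact_force']).round(1),'gap',s['finger_gap'])
E
python3 -c "
from h import *
st()"
```

```text
clock: 1.77
ee_pos: [0.3833, 0.0014, 0.2422]
tool_rot: [0.996, 0.093, -0.0, 0.0]
contact_force: [0.5, -0.2, -0.5]
finger_gap: 1.001
grip_force: 0.0
t 1.7667 board xyz mm [-168.1  -30.4  242.2] yaw-board deg 0.11 tilt -1.0 F board [ 0.5 -0.3 -0.5] gap 1.0013910628047191
```

```bash
python3 -m creep '[[0,0,10,0],[0,0,10,0],[0,0,10,0],[0,0,20,0],[0,0,20,0],[0,0,20,0],[0,0,21.7,0],[0,0,22.3,0],[0,0,22.3,0]]'
python3 -c "
from h import *
st()
a=optics.grab_frame('side')[:,:,::-1];b=optics.grab_frame('top')[:,:,::-1]
cv2.imwrite('pics/a1.png',cv2.resize(a[110:250,250:450],None,fx=4,fy=4,interpolation=cv2.INTER_CUBIC))"
```

```text
clock: 2.52
ee_pos: [0.3823, -0.0001, 0.018]
tool_rot: [0.996, 0.091, -0.002, 0.0]
contact_force: [0.5, 0.2, -0.1]
finger_gap: 0.997
grip_force: 0.0
t 2.5167 board xyz mm [-169.4  -31.6   18. ] yaw-board deg -0.15 tilt -1.0 F board [ 0.6  0.1 -0.1] gap 0.9967871490314034
```

View pics/a1.png

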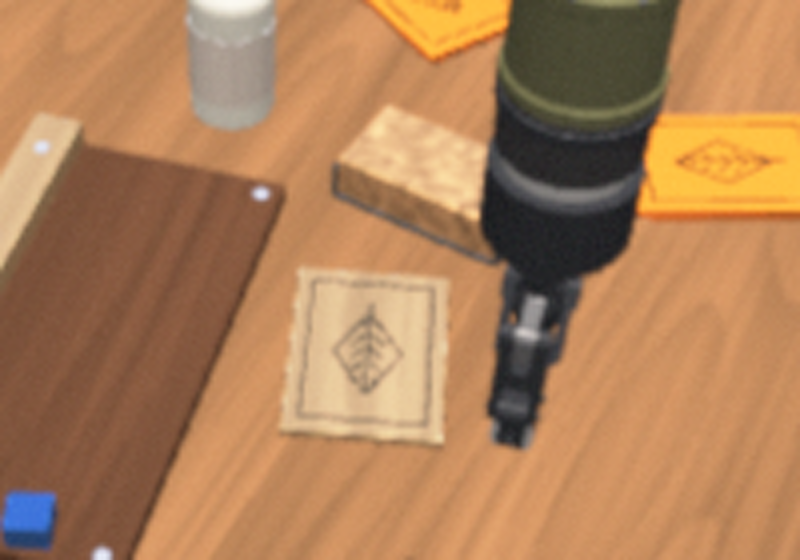

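The side picture shows the fingers low behind the lid's near side (crop 515,440), clear of everything. Now I push forward, which should also square the lid.

```bash
python3 -m creep '[[0.7,0,0,0],[1.4,0,0,0],[2.0,0,0,0],[2.6,0,0,0],[3.2,0,0,0],[3.8,0,0,0],[4.4,0,0,0],[5.0,0,0,0],[5.5,0,0,0],[6.0,0,0,0],[6.5,0,0,0],[7.0,0,0,0],[7.3,0,0,0],[7.5,0,0,0]]'
python3 -c "
from h import *
st()
b=np.ascontiguousarray(optics.grab_frame('top')[:,:,::-1])
cv2.imwrite('pics/t2.png',cv2.resize(b[140:250,240:400],None,fx=5,fy=5,interpolation=cv2.INTER_CUBIC))"
```

```text
clock: 3.78
ee_pos: [0.4577, 0.0149, 0.0193]
tool_rot: [0.996, 0.092, 0.0, 0.0]
contact_force: [-0.5, -0.2, -0.3]
finger_gap: 1.002
grip_force: 0.0
t 3.7833 board xyz mm [-92.4 -30.7  19.3] yaw-board deg -0.01 tilt -1.0 F board [-0.5 -0.1 -0.3] gap 1.0022243296043056
```

View pics/t2.png

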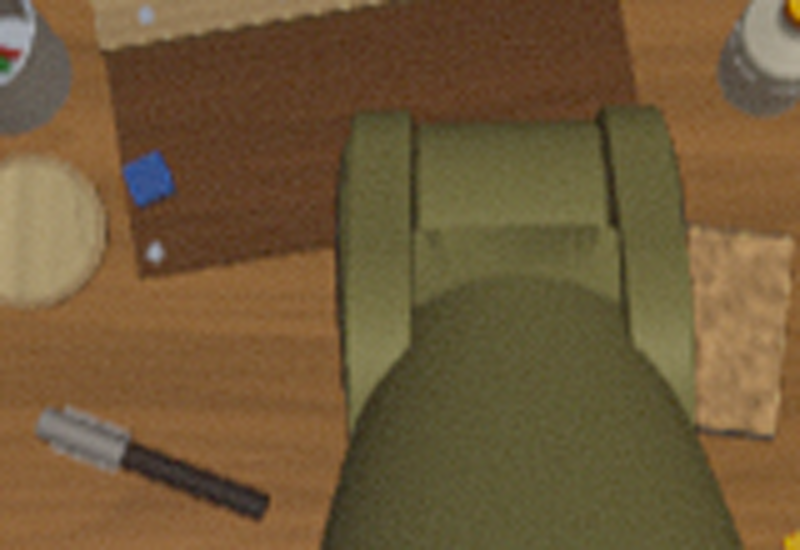

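The arm hides the lid in the top view, so I'll use force and the side view from here.

```bash
python3 -m creep '[[0.2,0,0,0],[0.4,0,0,0],[0.5,0,0,0],[0.6,0,0,0],[0.7,0,0,0],[0.7,0,0,0]]'
python3 -c "
from h import *
st()
a=optics.grab_frame('side')[:,:,::-1]
cv2.imwrite('pics/a2.png',cv2.resize(a[130:250,240:400],None,fx=5,fy=5,interpolation=cv2.INTER_CUBIC)); st()"
```

```text
clock: 4.33
ee_pos: [0.4643, 0.0162, 0.0193]
tool_rot: [0.996, 0.092, 0.0, -0.0]
contact_force: [-0.0, -0.1, -0.3]
finger_gap: 1.0
grip_force: 0.0
t 4.3333 board xyz mm [-85.8 -30.7  19.3] yaw-board deg -0.02 tilt -1.0 F board [-0.  -0.1 -0.3] gap 0.9996011502021638
t 4.3833 board xyz mm [-85.9 -30.6  19.3] yaw-board deg -0.02 tilt -1.0 F board [ 0.3 -0.3 -0.7] gap 1.004655091759954
```

View pics/a2.png

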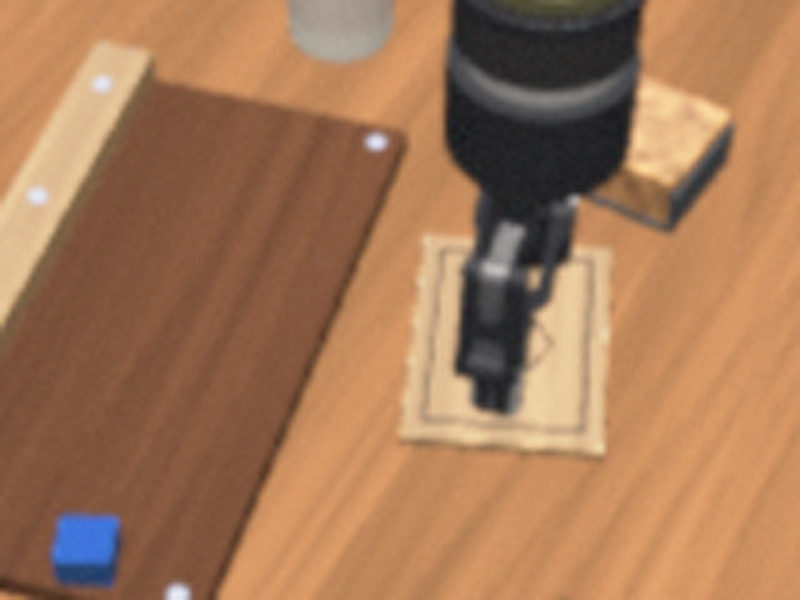

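The side picture shows the fingers (tips at about crop 495,405) standing over the lid. With the gripper open the tips sit 13 mm farther back, so they passed just above it and the lid did not move. I'll go up, back, and down lower.

```bash
python3 -m creep '[[0,0,-1.5,0],[-1,0,-3,0],[-4,0,-3,0],[-7,0,-3,0],[-8.3,0,-3,0],[-8.3,0,-1,0],[-8.3,0,0,0],[-8.3,0,0.7,0],[-8.3,0,1.1,0],[-8.3,0,1.4,0],[-8.3,0,1.4,0]]'
python3 -c "
from h import *
st()"
```

```text
clock: 5.3
ee_pos: [0.3824, 0.001, 0.005]
tool_rot: [0.996, 0.092, -0.0, -0.0]
contact_force: [0.3, -0.2, 0.0]
finger_gap: 0.999
grip_force: 0.0
t 5.3 board xyz mm [-169.   -30.6    5. ] yaw-board deg -0.01 tilt -1.0 F board [ 0.2 -0.3  0. ] gap 0.9985415821362406
```

```bash
python3 -m creep '[[0.7,0,0,0],[1.4,0,0,0],[2.0,0,0,0],[2.6,0,0,0],[3.2,0,0,0],[3.8,0,0,0],[4.4,0,0,0],[5.0,0,0,0],[5.5,0,0,0],[6.0,0,0,0],[6.5,0,0,0],[7.0,0,0,0],[7.3,0,0,0],[7.5,0,0,0],[7.5,0,0,0]]'
python3 -c "
from h import *
st()
a=optics.grab_frame('side')[:,:,::-1]
cv2.imwrite('pics/a3.png',cv2.resize(a[130:250,240:400],None,fx=5,fy=5,interpolation=cv2.INTER_CUBIC)); st()"
```

```text
clock: 6.55
ee_pos: [0.4567, 0.0148, 0.0053]
tool_rot: [0.996, 0.092, 0.0, -0.0]
contact_force: [-0.1, -0.5, -0.1]
finger_gap: 0.995
grip_force: 0.0
t 6.55 board xyz mm [-93.4 -30.6   5.3] yaw-board deg -0.01 tilt -1.0 F board [-0.2 -0.5 -0.1] gap 0.9945718793216554
t 6.6 board xyz mm [-93.8 -30.6   5.3] yaw-board deg -0.01 tilt -1.0 F board [ 0.3  0.7 -0.6] gap 1.0036654785162322
```

View pics/a3.png

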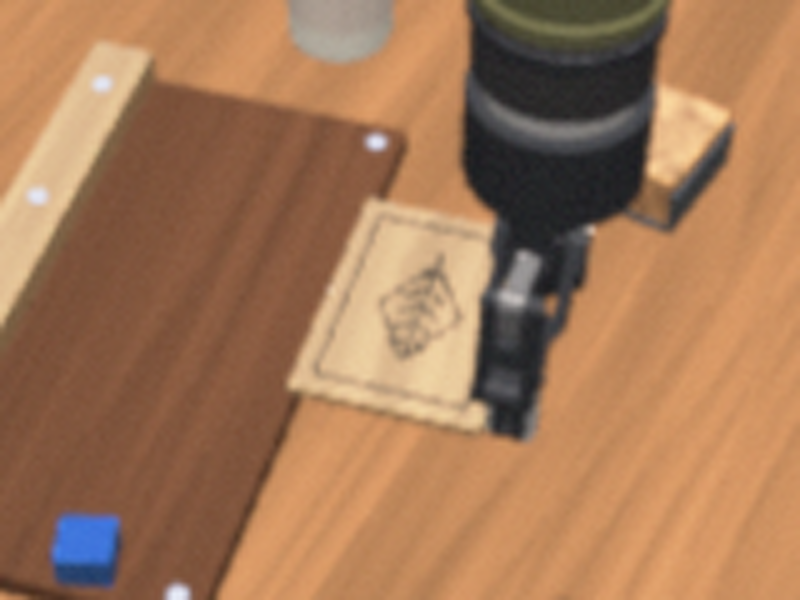

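The lid is now square to the board, its far overhang just over the front edge (crop 290,385 to 370,200), with both fingers on its near side. I'll creep on to contact.

```bash
python3 -m creep '[[0.2,0,0,0],[0.4,0,0,0],[0.6,0,0,0],[0.7,0,0,0],[0.8,0,0,0],[0.8,0,0,0]]'
python3 -c "
from h import *
st()"
```

```text
clock: 7.1
ee_pos: [0.4643, 0.0162, 0.0053]
tool_rot: [0.996, 0.092, 0.0, -0.0]
contact_force: [0.5, 0.1, 0.2]
finger_gap: 1.003
grip_force: 0.0
t 7.1 board xyz mm [-85.7 -30.6   5.3] yaw-board deg -0.01 tilt -1.0 F board [ 0.5 -0.   0.2] gap 1.002855641203577
```

```bash
python3 -m creep '[[0.1,0,0,0],[0.2,0,0,0],[0.3,0,0,0],[0.3,0,0,0]]'
python3 -c "
from h import *
st()"
```

```text
clock: 7.43
ee_pos: [0.4661, 0.0166, 0.0051]
tool_rot: [0.996, 0.092, -0.001, 0.0]
contact_force: [-3.7, -0.8, 2.3]
finger_gap: 0.998
grip_force: 1.7
t 7.4333 board xyz mm [-83.9 -30.6   5.1] yaw-board deg -0.01 tilt -1.0 F board [-3.8 -0.1  2.3] gap 0.9979541372455913
```

Contact: 3.8 N at board x −84 mm. Now I press slightly more and raise along the arc to about 20°.

```bash
python3 -m creep '[[0.1,0,0,0],[0.15,0,-0.4,0],[0.2,0,-0.85,0],[0.25,0,-1.3,0],[0.4,0,-1.8,0],[0.55,0,-2.3,0],[0.7,0,-2.75,0]]'
python3 -c "
from h import *
st()
a=optics.grab_frame('side')[:,:,::-1]
cv2.imwrite('pics/a4.png',cv2.resize(a[130:250,240:400],None,fx=5,fy=5,interpolation=cv2.INTER_CUBIC)); st()"
```

```text
clock: 8.02
ee_pos: [0.4727, 0.0179, 0.0329]
tool_rot: [0.996, 0.092, -0.001, -0.0]
contact_force: [-4.7, -1.4, 0.9]
finger_gap: 1.0
grip_force: 2.3
t 8.0167 board xyz mm [-77.2 -30.5  32.9] yaw-board deg -0.02 tilt -1.0 F board [-4.9 -0.5  0.9] gap 1.0001345895649079
t 8.0667 board xyz mm [-76.7 -30.5  33.6] yaw-board deg -0.02 tilt -1.0 F board [-7.9  1.4  3.4] gap 0.9970327875984037
```

View pics/a4.png

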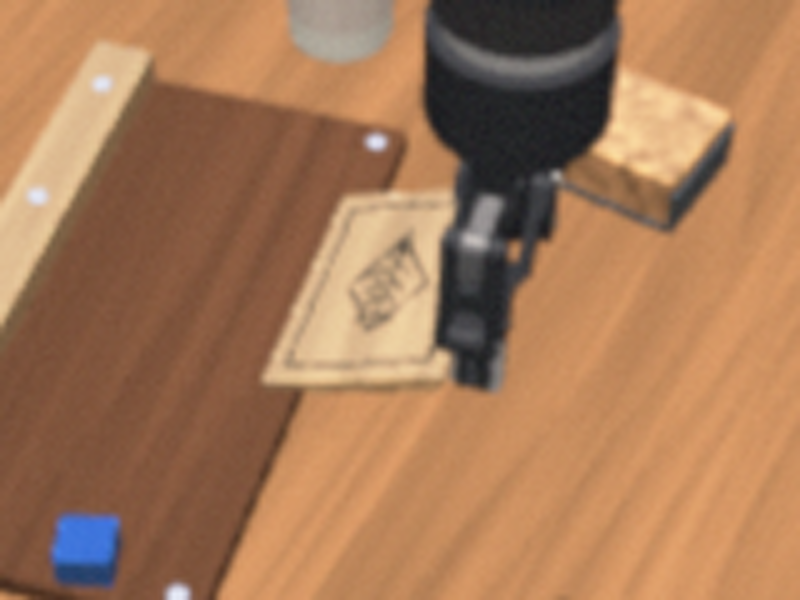

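The lid's near side has risen with the fingers to about 20°, its far overhang tip resting on the board (crop 265,380). I continue along the arc.

```bash
python3 -m creep '[[0.25,0,-0.45,0],[0.5,0,-0.9,0],[0.8,0,-1.35,0],[1.15,0,-1.8,0],[1.5,0,-2.2,0],[1.85,0,-2.55,0]]'
python3 -c "
from h import *
st()"
```

```text
clock: 8.57
ee_pos: [0.4925, 0.0215, 0.059]
tool_rot: [0.996, 0.092, 0.0, -0.0]
contact_force: [-0.6, -1.1, 0.7]
finger_gap: 1.0
grip_force: 0.6
t 8.5667 board xyz mm [-57.1 -30.6  59. ] yaw-board deg -0.02 tilt -1.0 F board [-0.8 -1.   0.7] gap 1.0002477056416772
```

```bash
cat >> h.py <<'E'
def bw(p): return np.atleast_2d(np.float64(p))/1000@BU+E0*[1,1,0]
def side(roi=(285,120,345,235)):
    im=np.ascontiguousarray(optics.grab_frame('side')[:,:,::-1]); c=lidmask(im,roi); 
    return im,c,cv2.approxPolyDP(cv2.convexHull(c),2,True)[:,0,:]
E
python3 - <<'E'
from h import *
im,c,p=side(); print(cv2.contourArea(c),p.tolist())
for th in (0,20,40,50):
    t=np.radians(th); tip=12/np.cos(t)
    L=[[tip,y,12] for y in(30,-90)]+[[tip-86*np.cos(t),y,12+86*np.sin(t)] for y in(30,-90)]
    print(th,proj('side',bw(L)).round(0).tolist())
E
```

```text
1532.0 [[344, 152], [344, 164], [332, 196], [301, 206], [289, 207], [285, 194], [296, 171], [320, 148]]
0 [[292.0, 209.0], [309.0, 171.0], [330.0, 218.0], [344.0, 179.0]]
20 [[292.0, 209.0], [308.0, 171.0], [328.0, 208.0], [342.0, 169.0]]
40 [[291.0, 209.0], [307.0, 171.0], [320.0, 198.0], [335.0, 160.0]]
50 [[289.0, 208.0], [306.0, 171.0], [313.0, 194.0], [329.0, 155.0]]
```

```bash
python3 -c "
from h import *
a=optics.grab_frame('side')[:,:,::-1]
cv2.imwrite('pics/a5.png',cv2.resize(a[130:250,240:400],None,fx=5,fy=5,interpolation=cv2.INTER_CUBIC)); st()"
```

```text
t 8.6667 board xyz mm [-55.3 -30.8  59.5] yaw-board deg -0.01 tilt -1.0 F board [-0.9 -0.1  0.6] gap 1.0021769486776653
```

View pics/a5.png

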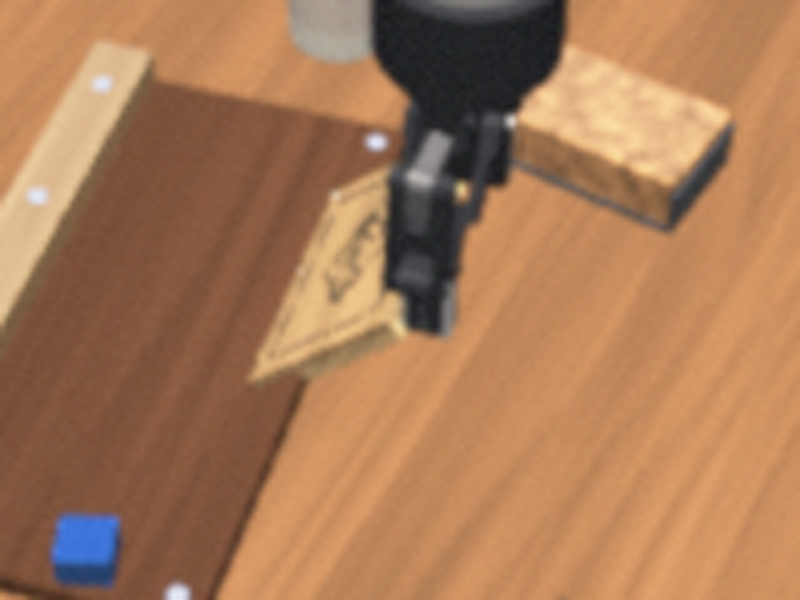

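The lid stands at about 45°, its tip at crop (250,380) on the board and its near edge resting on the fingertips (crop 405,325). I carry on toward upright.

```bash
python3 -m creep '[[0.4,0,-0.55,0],[0.9,0,-1.1,0],[1.5,0,-1.5,0],[2.1,0,-1.85,0],[2.8,0,-2.2,0],[3.5,0,-2.45,0]]'
python3 - <<'E'
from h import *
st(); im,c,p=side((260,120,345,235)); cv2.imwrite('pics/raw6.png',im); print(cv2.contourArea(c),p.tolist()); st()
for th in (60,70,80):
    t=np.radians(th); tip=18
    L=[[tip,y,12] for y in(30,-90)]+[[tip-86*np.cos(t),y,12+86*np.sin(t)] for y in(30,-90)]
    print(th,proj('side',bw(L)).round(0).tolist())
E
```

```text
clock: 9.17
ee_pos: [0.5277, 0.0279, 0.0834]
tool_rot: [0.996, 0.092, 0.0, 0.0]
contact_force: [-0.0, -0.9, 0.5]
finger_gap: 1.001
grip_force: 0.1
t 9.1667 board xyz mm [-21.3 -30.7  83.4] yaw-board deg -0.01 tilt -1.0 F board [-0.2 -0.9  0.5] gap 1.0007781819325452
945.5 [[344, 138], [344, 164], [298, 206], [289, 207], [284, 200], [296, 128]]
t 9.2167 board xyz mm [-19.4 -30.8  83.9] yaw-board deg -0.01 tilt -1.0 F board [2.3 0.6 0.6] gap 1.0010813759476351
60 [[290.0, 208.0], [306.0, 171.0], [308.0, 189.0], [324.0, 151.0]]
70 [[290.0, 208.0], [306.0, 171.0], [302.0, 186.0], [318.0, 148.0]]
80 [[290.0, 208.0], [306.0, 171.0], [295.0, 183.0], [312.0, 145.0]]
```

The tip pixel (289,207) has not shifted, so the lid pivots without sliding. Now I push it through upright and over.

```bash
python3 -m creep '[[0.8,0,-0.25,0],[1.5,0,-0.45,0],[2.2,0,-0.55,0],[2.9,0,-0.6,0],[3.6,0,-0.6,0],[4.3,0,-0.55,0],[5.0,0,-0.5,0],[5.6,0,-0.4,0],[5.6,0,-0.4,0],[5.6,0,-0.4,0],[5.6,0,-0.4,0]]'
python3 - <<'E'
from h import *
st()
a=optics.grab_frame('side')[:,:,::-1]
cv2.imwrite('pics/a7.png',cv2.resize(a[110:250,200:400],None,fx=4,fy=4,interpolation=cv2.INTER_CUBIC)); st()
E
```

```text
clock: 10.13
ee_pos: [0.5812, 0.0379, 0.0866]
tool_rot: [0.996, 0.092, -0.0, -0.0]
contact_force: [-0.3, 0.0, 0.2]
finger_gap: 0.996
grip_force: 0.0
t 10.1333 board xyz mm [ 33.1 -30.6  86.6] yaw-board deg -0.01 tilt -1.0 F board [-0.3  0.1  0.2] gap 0.99633921266165
t 10.1833 board xyz mm [ 33.  -30.7  86.7] yaw-board deg -0.02 tilt -1.0 F board [ 1.1 -0.7 -0. ] gap 1.0019069957391642
```

View pics/a7.png

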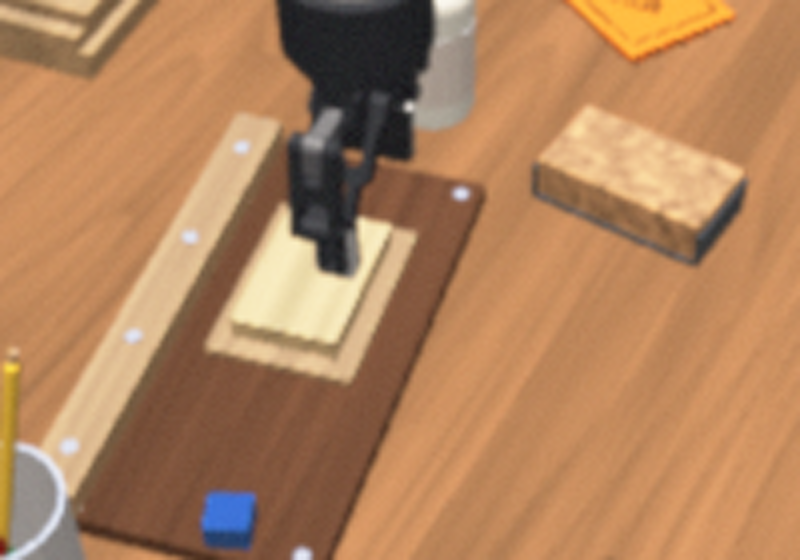

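The lid has flipped and lies plug up on the board. Its slab corners are at crop (352,382) near left, (207,350) far left and (416,233) near right. I'll measure it and retreat in front of the board at pushing height.

```bash
python3 - <<'E'
from h import *
q=cast('side',[(288,205.5),(251.75,197.5),(304,168.2)],.018); print(((q-E0*[1,1,0])@BU.T*1000).round(1))
E
python3 -m creep '[[-3,0,0,0],[-6.8,0,0,0],[-6.8,0,0,0],[-6.8,0,3,0],[-6.8,0,6,0],[-6.8,0,7,0],[-6.8,0,7.32,0],[-6.8,0,7.32,0],[-6.8,0,7.32,0]]'
python3 -c "
from h import *
st()"
```

```text
[[ 22.   27.8  18. ]
 [106.   29.   18. ]
 [ 23.7 -91.4  18. ]]
clock: 10.93
ee_pos: [0.5155, 0.0256, 0.0145]
tool_rot: [0.996, 0.092, 0.0, 0.0]
contact_force: [0.9, -0.3, -0.2]
finger_gap: 1.001
grip_force: 0.0
t 10.9333 board xyz mm [-33.7 -30.8  14.5] yaw-board deg -0.02 tilt -1.0 F board [ 0.8 -0.5 -0.2] gap 1.0012148370008844
```

```bash
python3 -m creep '[[0.5,0,0.1,0],[1.2,0,0.1,0],[2.0,0,0.1,0],[2.8,0,0.1,0],[3.5,0,0.1,0],[4.0,0,0.1,0],[4.4,0,0.1,0],[4.8,0,0.1,0],[5.2,0,0.1,0],[5.6,0,0.1,0],[6.0,0,0.1,0],[6.2,0,0.1,0],[6.3,0,0.1,0],[6.3,0,0.1,0]]'
python3 -c "
from h import *
st()"
```

```text
clock: 12.1
ee_pos: [0.5768, 0.0371, 0.0126]
tool_rot: [0.996, 0.092, 0.0, -0.0]
contact_force: [0.3, -0.3, -0.9]
finger_gap: 1.004
grip_force: 0.0
t 12.1 board xyz mm [ 28.7 -30.7  12.6] yaw-board deg -0.01 tilt -1.0 F board [ 0.3 -0.4 -0.9] gap 1.0041313133945513
```

Next I creep to contact with the strip.

```bash
python3 -m creep '[[0.1,0,0,0],[0.2,0,0,0],[0.3,0,0,0],[0.4,0,0,0],[0.5,0,0,0],[0.5,0,0,0]]'
python3 -c "
from h import *
st()"
```

```text
clock: 12.6
ee_pos: [0.5819, 0.038, 0.0127]
tool_rot: [0.996, 0.092, 0.0, -0.0]
contact_force: [0.5, 0.0, -0.4]
finger_gap: 1.0
grip_force: 0.0
t 12.6 board xyz mm [ 33.8 -30.7  12.7] yaw-board deg -0.02 tilt -1.0 F board [ 0.5 -0.1 -0.4] gap 1.0004755312218823
```

```bash
python3 -m creep '[[0.1,0,0,0],[0.2,0,0,0],[0.3,0,0,0],[0.3,0,0,0]]'
python3 -c "
from h import *
st()"
```

```text
clock: 12.93
ee_pos: [0.5824, 0.0381, 0.0122]
tool_rot: [0.996, 0.092, -0.002, 0.0]
contact_force: [-7.0, -1.8, 3.6]
finger_gap: 0.999
grip_force: 3.2
t 12.9333 board xyz mm [ 34.3 -30.7  12.2] yaw-board deg -0.02 tilt -1.0 F board [-7.2 -0.4  3.6] gap 0.9993891325461091
```

It is seated with 7 N at the predicted position. I back off, lift clear, and check the lid and the bystanders from both cameras.

```bash
python3 -m creep '[[-0.5,0,0,0],[-2,0,0,0],[-4,0,0,0],[-6,0,-1,0],[-8,0,-5,0],[-11,0,-9,0],[-14,0,-13,0],[-17,0,-17,0],[-19,0,-20,0],[-19,4,-20,0],[-19,8,-20,0],[-19,12,-20,0],[-19,16,-20,0],[-19,20,-20,0],[-19,24,-20,0],[-19,28,-20,0],[-19,32,-20,0],[-19,32,-20,0]]'
python3 - <<'E'
from h import *
st()
a=np.ascontiguousarray(optics.grab_frame('side')[:,:,::-1]);b=np.ascontiguousarray(optics.grab_frame('top')[:,:,::-1])
A=cv2.resize(a[110:250,190:390],None,fx=2.8,fy=2.8,interpolation=cv2.INTER_CUBIC);B=cv2.resize(b[110:260,230:430],None,fx=4,fy=4,interpolation=cv2.INTER_CUBIC)
cv2.imwrite('pics/f_top.png',B); cv2.imwrite('pics/f_side.png',a); cv2.imwrite('pics/f_topraw.png',b)
d=cv2.absdiff(b,cv2.imread('pics/top0.png')).max(2)
for q,n in(((245,186),'disc'),((270,232),'marker'),((386,206),'sander'),((397,150),'glue'),((232,150),'pot'),((270,176),'wax')): print(n,d[q[1]-12:q[1]+13,q[0]-12:q[0]+13].mean().round(1))
E
```

```text
clock: 14.43
ee_pos: [0.4576, -0.3174, 0.2124]
tool_rot: [0.996, 0.089, 0.001, 0.002]
contact_force: [0.2, 0.5, 0.7]
finger_gap: 1.0
grip_force: 0.0
t 14.4333 board xyz mm [-153.3 -357.4  212.4] yaw-board deg -0.31 tilt -1.0 F board [0.3 0.4 0.7] gap 1.0001092329757144
disc 3.7
marker 5.3
sander 4.5
glue 5.0
pot 4.8
wax 5.9
```

View pics/f_top.png

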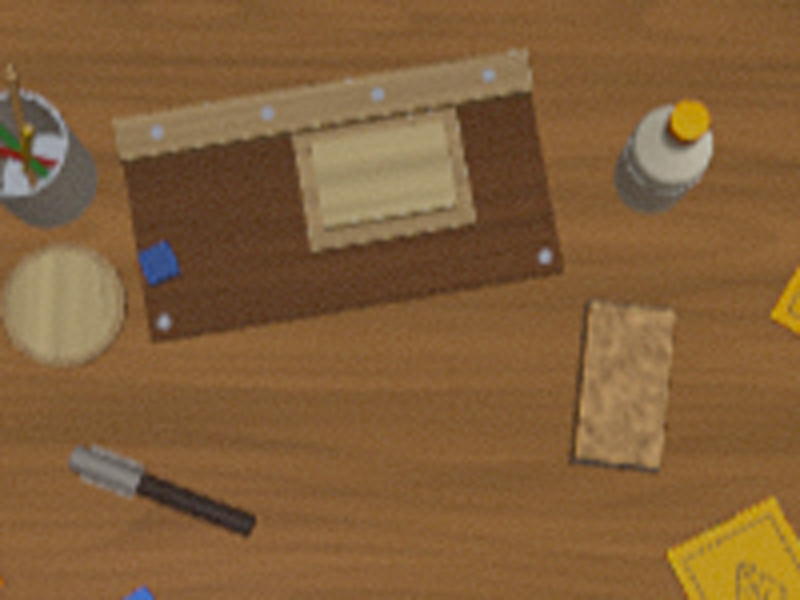

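The lid lies plug up with its long side flush to the strip (crop 295,133 to 460,108). Its near edge slope is 0.18 against the board's 0.17, and all bystanders are where they were, so I hand in.

```bash
python3 -c "
from cell import workorder
print(workorder.close_job())"
```

```text
the job is handed in; nothing more can be done
None
```

I handed the job in at about 14.5 s of the 54 s: the lid flipped over and lies plug up, square against the stop strip, with no bystander visibly moved; no verdict came back.

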